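# Unlock and pop open the rock tumbler's lid

### The job

Open the rock tumbler without gripping anything: first push its black lever by the yellow face of the upright tab, all the way round to its stop, to unlock the lid. Then press the orange spot on the lid's front tongue straight down until it bottoms, and let it go, so that the touch latch releases and the lid's own spring lifts it ajar. Do not pinch the tab or lift the lid open by hand, leave the stones, brass weight, vial, jar and brush undisturbed, and finish clear of everything.

Things in the scene. Friction and masses are not known exactly. Their poses are not given: they have to be found in the camera images.
- tumbler: Vibratory rock tumbler, fixed to the bench: black round motor base 236 mm across, blue bowl 232 mm across at the rim, white round lid on top at about 200 to 211 mm height. Origin: centre of its underside on the bench. Its x axis points from the front (tongue, latch housing, lever) to the lid's hinge at the back, z up; its front faces roughly the robot.
- press_pad (a point): Centre of the orange spot, 30 mm across, on the lid's front tongue (40 mm wide), 145 mm in front of the tumbler's centre, 211 mm high when shut; moves with the lid. Resists with 3 to 5 N; stop 9 mm down. Pressed 5 to 6 mm the latch lets go; released, the spring lifts the spot 45 to 55 mm and holds the lid ajar. It never re-latches. With the lever locked it cannot be pressed: the lever's tail is beneath.
- lever (a joint): Black lever, turning about a vertical pivot. 0 = locked, its long arm pointing to the tumbler's front; starts between 0 and 0.2 rad; grows counter-clockwise seen from above, so that the tab sweeps to the tumbler's right (its -y side); stop at 1.1 rad = fully unlocked. The tail leaves the tongue at about 0.7 rad. Slight friction, under 1.5 N at the tab; it stays where it is left.
- lever_pivot (a point): Lever pivot axis, at the top of the flat lever bar (199 mm high). Axes turn with the lever: -x along the long arm from the pivot to the tab, z up.
- push_face (a point): Yellow front half of the upright tab at the end of the lever: plate 28 mm wide, 40 mm tall (201 to 241 mm high), 4 mm thick. Origin: centre of its outer, yellow face, 85 mm from the pivot along the arm; its y axis points out of the yellow face, z up, x towards the pivot. The tab is 8 mm thick in all, its back black; touching both sides at once counts as pinching. Push towards -y, in an arc about the pivot.
- serpentine_center (a point): Centre of the loose mottled green pebble, 38 mm across, 24 mm high, on the bench. Bystander.
- jasper_center (a point): Centre of the loose mottled red-brown pebble, 32 mm across, 20 mm high, on the bench. Bystander.
- brass_weight_center (a point): Centre of the loose brass pan weight with a small knob, 34 mm across, 45 mm high, on the bench. Bystander.
- amber_vial_center (a point): Centre of the loose amber glass vial with a black cap, 26 mm across, 62 mm high, on the bench. Bystander.
- grit_jar_center (a point): Centre of the loose jar with a white cap, 72 mm across, 95 mm high, on the bench. Bystander.
- bench_brush: Loose hand brush lying on the bench to the robot's right. Origin: centre of its underside. Bystander.

How it is judged:
On the way, in this order (a step that is already met when the one before it is completed fails the run):
1. the lever is pushed round to its unlocked end while the lid is still shut (value of joint lever above 0.9 rad and height (world z) of press_pad below 0.22 m), for 0.1 s.
2. the fingers press the lid's tongue down (height (world z) of press_pad below 0.2075 m and contact force between the fingers and tumbler above 1 N), for 0.02 s.
3. the lid springs ajar (height (world z) of press_pad above 0.242 m), for 0.2 s.
At the end, for the whole second after the job is handed in: The lid stands ajar on its spring (orange spot 31 to 89 mm above its shut height), the lever is at its unlocked end (beyond 0.9 rad), and every bystander is within 15 mm of where it stood (height (world z) of press_pad between 0.242 and 0.3 m and value of joint lever above 0.9 rad and distance of each of serpentine_center, jasper_center, brass_weight_center, amber_vial_center, grit_jar_center, bench_brush from where it was at the start of the episode below 0.015 m); the robot touches nothing.
It fails at once if the tab is pinched (both its faces touched at once) (contact force between the fingers and lever_c3 above 0.5 N and contact force between the fingers and lever_c4 above 0.5 N).
It fails at once if the lid is lifted open far beyond where its spring holds it (height (world z) of press_pad above 0.314 m).
It fails at once if a bystander is moved or lifted (distance of any of serpentine_center, jasper_center, brass_weight_center, amber_vial_center, grit_jar_center, bench_brush from where it was at the start of the episode above 0.015 m).
It also fails if it takes over 42 s, if anything falls off the work surface, if the arm or the gripper's body presses on something with over 40 N, if the wrist force passes 120 N, or if a joint passes its speed limit or range.

### The arm

A 6-joint arm with a two-finger parallel gripper is mounted at the origin on the work surface. World frame = base frame: x ahead of the robot, y to its left, z up, the work surface at z = 0. Lengths are in m, angles in rad, forces in N, time in s.
With the tool pointing down it reaches from about 0.35 to 0.725 m from the base axis. Payload 6 kg.
Tool frame: the origin (TCP) lies midway between the tips of the shut fingers; the grasp point (between the pads) lies 19 mm behind it (ctrl.hold_point_z is the distance from the TCP to the grasp point, in m); z points along the fingers, y is the direction in which the jaws open and shut (so a half turn about z gives the same grasp; the last joint's range is limited). The gripper opens to 85 mm and grips with 20 to 120 N. Pads are 22 mm wide; open, the fingers measure 114 mm over their backs; the gripper's body (76 mm by 85 mm) begins 54 mm behind the grasp point. The pads swing forward as they close: fully open they stand 13 mm farther back than shut.
Start: joints at [-0.921, 0.04, 0.085, 0, -1.615, -0.334], TCP at [0.186, -0.57, 0.231] pointing down, gripper open.
Joint ranges: [-2.56, 2.56], [-1.29, 2.01], [-1.08, 1.49], [-3.29, 1.98], [-2.81, -0.18], [-2.99, 2.99]. Speed limits (rad/s): [2.57, 2.57, 3.01, 3.14, 3.14, 3.14].

### API

Orientations are given as a unit quaternion [x, y, z, w].
In Python, from rig import telemetry, snapshot, close_job, ctrl gives the robot as it stands.
- The arm moves only by the tool servo_tool, never from a script. Its argument "series" is a list of rows, each an object of numbers: "x", "y", "z": the shift along the world's x, y, z in mm; "turn": the turn about the world's z in degrees. In form: [{"x": .., "y": .., "z": .., "turn": ..}, ...]. A call has 1 to 8 rows; each row is the pose to reach, as a shift and turn from the pose commanded when the call began; what a row does not reach only later rows make up. A row lasts 1/12 s, in which the tool goes at most 41.7 mm and 7.16 degrees, less where a joint would pass 70% of its speed; a pose out of reach is approached as far as the arm can. A call with a gripper value outside its range is refused whole. "hand" is the finger opening in mm, from 0 to 85.4, set as the call begins (left out, the last holds). The fingers move at their own pace and stop on an object; "force" is the grip in N (left out, the last holds). Time passes only in rows, so rows that repeat a pose let the fingers close. It gives the time, the measured TCP pose, the force and the opening at its end, in the units of the state.
- telemetry.read_state(): the state, without advancing time (a new reading comes with each control period).
- snapshot(name): name is "side" or "top" or "wrist"; returns a dict with "pixels" (400x640x3 uint8, red, green, blue), "K" (3x3 intrinsics, pixels), "distortion" ([k1, k2, p1, p2, k3] as OpenCV has them; the pictures are not rectified), "rvec" (rotation vector, rad) and "tvec" (3), from world to camera coordinates, as OpenCV has them. Camera axes: x right, y down, z forward; pixel columns grow to the right and rows downward; lengths in m; the calibration is good to about 2 mm. A picture is of the moment at which its call begins. There is no depth.
- close_job(): hands the job in, once; it reports no verdict.
The state is a dict: "t": time; "q": joint angles; "qvel": joint speeds; "joint_torque": joint torques, N m; "position": TCP position; "tool_rot": TCP orientation; "wrist_force": force on the tool from outside, world axes, zero at the start; "wrist_torque": the same for the moment, N m; "width": finger opening in m.
Only numpy, scipy, OpenCV 4.12 (cv2) and the standard library are available. Lean on these libraries where they do the work, as an engineer would, in place of code of your own. Each camera call takes 0.05 s, during which the arm holds its last target. There are 200 camera calls.

## Working session

There is one attempt and no reset: what is moved stays moved. The work goes in short steps, Python scripts to look and compute and a tool call to move; the robot and the scene stay as the last step left them, time stands still between calls to the robot, and variables do not carry over. Pictures are saved under pics/ and viewed, about 8 in all and at most 12, crops included, and the job is handed in when it is done.

Besides the shell and the picture viewer there is one more tool, called after "Emit:" as name([rows], argument=value, ...), one row to a line, values as JSON. servo_tool: Moves the arm, as the interface text tells. Its arguments: {"type":"object","properties":{"series":{"type":"array"},"hand":{"type":"number"},"force":{"type":"number"}},"required":["series"]}

```bash
mkdir -p pics
cat > h.py <<'E'
import numpy as np,cv2
from rig import telemetry,snapshot,close_job,ctrl
def proj(s,P):
    return cv2.projectPoints(np.array(P,float).reshape(-1,1,3),s["rvec"],s["tvec"],s["K"],s["distortion"])[0].reshape(-1,2)
def at_z(s,uv,z):
    n=cv2.undistortPoints(np.array(uv,float).reshape(-1,1,2),s["K"],s["distortion"]).reshape(-1,2)
    R=cv2.Rodrigues(s["rvec"])[0];t=np.array(s["tvec"]).ravel();c=-R.T@t
    d=np.c_[n,np.ones(len(n))]@R
    return c+d*((z-c[2])/d[:,2])[:,None]
def save(s,n,crop=None,f=1):
    im=s["pixels"][:,:,::-1]
    if crop: a,b,c,d=crop; im=im[b:d,a:c]
    cv2.imwrite("pics/"+n+".png",cv2.resize(im,None,fx=f,fy=f,interpolation=cv2.INTER_CUBIC))
E
python3 - <<'E'
from h import *
import pickle
for n in("top","side"):
    s=snapshot(n);save(s,n+"0");pickle.dump(s,open(n+"0.pkl","wb"))
    R=cv2.Rodrigues(s["rvec"])[0];print(n,-R.T@np.ravel(s["tvec"]),R[2])
print(telemetry.read_state())
E
```

```text
top [ 0.3154006  -0.00406388  1.21474264] [ 0.20944917  0.00554949 -0.97780379]
side [-0.07700808  0.6326224   0.83086261] [ 0.55238976 -0.55024933 -0.62617188]
{'t': 0.1, 'q': array([-9.21282426e-01,  4.07983728e-02,  8.39242854e-02, -3.71490660e-04,
       -1.61551423e+00, -3.33720637e-01]), 'qvel': array([ 0.00067957, -0.00041875,  0.0020678 ,  0.00164767,  0.00058445,
       -0.00092982]), 'joint_torque': array([-5.27812328e-03, -3.69346762e+01,  3.48281336e+01,  6.95183024e+00,
       -4.52999651e-03, -5.17381977e-07]), 'position': array([ 0.18632327, -0.57003204,  0.23036702]), 'tool_rot': array([-1.57249355e-01,  9.87558592e-01,  7.89324264e-04, -2.12162360e-04]), 'wrist_force': array([0.13142969, 0.28557047, 0.19996364]), 'wrist_torque': array([-0.03931222,  0.00590848,  0.0037956 ]), 'width': 0.08533611033489855}
```

View pics/top0.png

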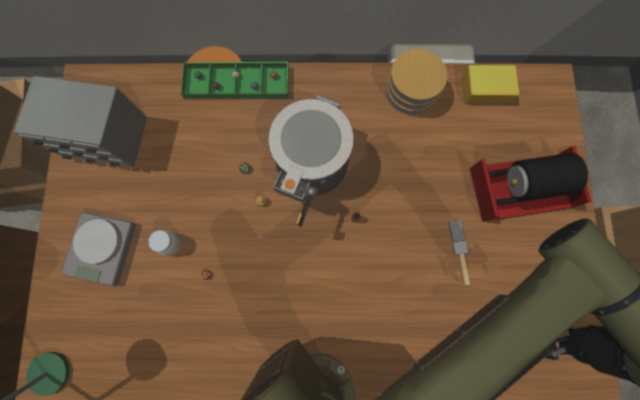

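View pics/side0.png

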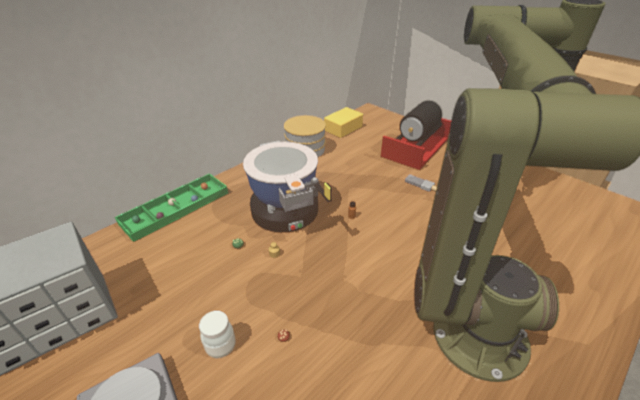

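The top view shows the lid at (311,138), the orange spot at about (290,184) and the yellow tab at about (300,217). In the side view the spot is near (296,184) and the tab near (326,190). I'll enlarge both.

Run:
```python
from h import *
import pickle
T=pickle.load(open("top0.pkl","rb"));S=pickle.load(open("side0.pkl","rb"))
a=cv2.resize(T["pixels"][90:240,240:380,::-1],(560,600),interpolation=cv2.INTER_CUBIC)
cv2.imwrite("pics/topc.png",a)
b=cv2.resize(S["pixels"][140:240,235:365,::-1],(780,600),interpolation=cv2.INTER_CUBIC)
cv2.imwrite("pics/sidec.png",b)
```

```text
(no output)
```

View pics/topc.png

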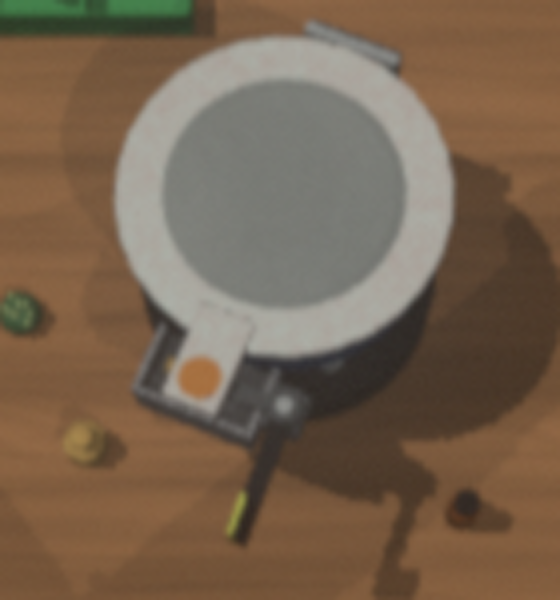

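View pics/sidec.png

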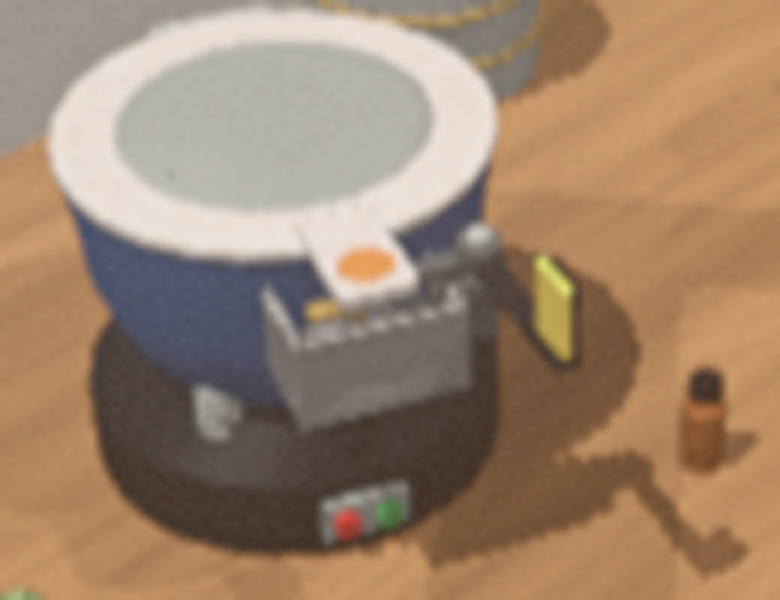

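The crops show the spot at top pixel (290,184.5), the pivot knob at (311.5,191.5), and the tab's yellow top edge from (300.5,213) to (298.5,224). In the side view the spot is at (296,184) and the yellow face centre at (327.5,191.5).

Run:
```python
from h import *
import pickle
T=pickle.load(open("top0.pkl","rb"));S=pickle.load(open("side0.pkl","rb"))
c=lambda u,v:(240+u/4,90+v/4)
lid=at_z(T,[c(284,197)],.205)[0];sp=at_z(T,[c(200,378)],.211)[0]
pv=at_z(T,[c(286,405)],.208)[0];tab=at_z(T,[c(243,493),c(234,537)],.241)
print("lid",lid,"spot",sp,"pivot",pv,"tab",tab,sep="\n")
print("spot side",at_z(S,[(235+366/6,140+264/6)],.211),"face side",at_z(S,[(235+555/6,140+309/6)],.221))
d=lid-sp;print("yaw",np.degrees(np.arctan2(d[1],d[0])),np.hypot(*d[:2]))
m=tab.mean(0);e=pv-m;print("arm",np.degrees(np.arctan2(e[1],e[0])),np.hypot(*e[:2]))
st=[(245,168),(262,200.5),(207,274)];print("stones",at_z(T,st,.012)); print("vial/jar",at_z(T,[(356,215)],.06),at_z(T,[(160,242)],.095))
```

```text
lid
[0.70649808 0.01698376 0.205     ]
spot
[0.57538228 0.07273183 0.211     ]
pivot
[0.55745328 0.01493791 0.208     ]
tab
[[0.49150778 0.04165572 0.241     ]
 [0.46301907 0.04711616 0.241     ]]
spot side [[0.57156138 0.07696429 0.211     ]] face side [[0.47335935 0.04913733 0.221     ]]
yaw -23.034319947232675 0.14247525876991615
arm -20.164692666053988 0.08542598741559497
stones [[0.68241141 0.23542583 0.012     ]
 [0.57421837 0.17660878 0.012     ]
 [0.34281801 0.33926367 0.012     ]]
vial/jar [[ 0.51889402 -0.1177075   0.06      ]] [[0.43230012 0.45915881 0.095     ]]
```

Emit:
servo_tool([
  {"x": 10, "y": 25, "z": 25, "turn": -3},
  {"x": 25, "y": 55, "z": 50, "turn": -6},
  {"x": 40, "y": 90, "z": 70, "turn": -9},
  {"x": 58, "y": 125, "z": 85, "turn": -12},
  {"x": 75, "y": 160, "z": 90, "turn": -15},
  {"x": 93, "y": 198, "z": 90, "turn": -18},
  {"x": 110, "y": 235, "z": 90, "turn": -20},
  {"x": 128, "y": 272, "z": 90, "turn": -22},
], hand=0)

```text
t: 0.77
position: [0.3145, -0.2965, 0.3211]
tool_rot: [0.035, 0.999, 0.0, 0.0]
wrist_force: [1.4, -0.1, 0.1]
width: 0.0
```

Emit:
servo_tool([
  {"x": 17, "y": 37, "turn": -2},
  {"x": 34, "y": 73, "turn": -4},
  {"x": 52, "y": 110, "turn": -6},
  {"x": 69, "y": 147, "turn": -8},
  {"x": 86, "y": 184, "turn": -10},
  {"x": 103, "y": 220, "turn": -12},
  {"x": 120, "y": 257, "turn": -13},
  {"x": 137, "y": 293, "turn": -13},
])

```text
schema error: expected keys x, y, z, turn
```

Emit:
servo_tool([
  {"x": 10, "y": 25},
  {"x": 22, "y": 50},
  {"x": 34, "y": 75},
  {"x": 34, "y": 75},
  {"x": 34, "y": 75},
])

```text
schema error: expected keys x, y, z, turn
```

Emit:
servo_tool([
  {"x": 17, "y": 37, "z": 0, "turn": -2},
  {"x": 34, "y": 73, "z": 0, "turn": -4},
  {"x": 52, "y": 110, "z": 0, "turn": -6},
  {"x": 69, "y": 147, "z": 0, "turn": -8},
  {"x": 86, "y": 184, "z": 0, "turn": -10},
  {"x": 103, "y": 220, "z": 0, "turn": -12},
  {"x": 120, "y": 257, "z": 0, "turn": -13},
  {"x": 137, "y": 293, "z": 0, "turn": -13},
])

```text
t: 1.43
position: [0.4516, -0.003, 0.3213]
tool_rot: [0.147, 0.989, 0.0, 0.0]
wrist_force: [0.4, -1.4, -0.0]
width: 0.0
```

Emit:
servo_tool([
  {"x": 10, "y": 25, "z": 0, "turn": 0},
  {"x": 22, "y": 50, "z": 0, "turn": 0},
  {"x": 34, "y": 75, "z": 0, "turn": 0},
  {"x": 34, "y": 75, "z": 0, "turn": 0},
  {"x": 34, "y": 75, "z": 0, "turn": 0},
])

```text
t: 1.85
position: [0.4854, 0.0708, 0.32]
tool_rot: [0.146, 0.989, -0.001, -0.001]
wrist_force: [-0.8, -0.6, 1.6]
width: 0.0002
```

Run:
```python
from h import *
s=snapshot("wrist");save(s,"w1")
st=telemetry.read_state();print(st["position"],st["tool_rot"])
print("expected face top, spot, pivot",proj(s,[[.476,.047,.241],[.573,.075,.211],[.557,.014,.208]]))
```

```text
[0.48528146 0.06996304 0.32066754] [ 1.46562737e-01  9.89201110e-01 -4.26358853e-04 -5.88195777e-04]
expected face top, spot, pivot [[282.15945324 206.8843212 ]
 [352.27280619 287.72163728]
 [280.36750249 287.95957311]]
```

View pics/w1.png

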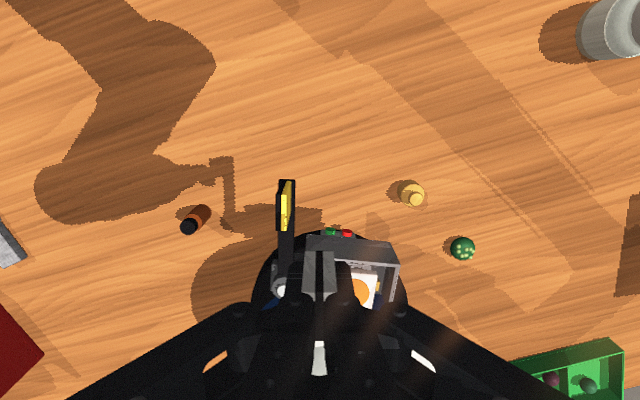

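The wrist view shows the tab at about (287,205), left of the fingers, and the pivot knob at (281,291) as predicted. The spot is partly hidden at (360,291). I'll take one enlargement to refine these.

Run:
```python
from h import *
s=snapshot("wrist");save(s,"w1c",(250,170,410,320),5*.8)
import pickle;pickle.dump(s,open("w1.pkl","wb"))
```

```text
(no output)
```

View pics/w1c.png

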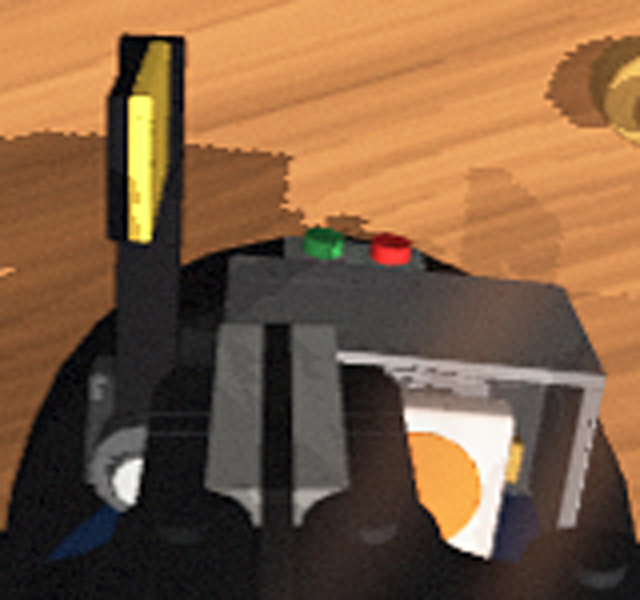

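Run:
```python
from h import *
import pickle
s=pickle.load(open("w1.pkl","rb"));c=lambda u,v:(250+u/4,170+v/4)
e=at_z(s,[c(155,95),c(155,240)],.241);print(e,e.mean(0),np.degrees(np.arctan2(*(e[1]-e[0])[1::-1])))
print("spot",at_z(s,[c(425,488)],.211),"knob",at_z(s,[c(130,482)],.212))
```

```text
[[0.46826782 0.05355724 0.241     ]
 [0.49423595 0.04487812 0.241     ]] [0.48125189 0.04921768 0.241     ] -18.480759130481513
spot [[0.57869277 0.07623056 0.211     ]] knob [[0.55799328 0.01507589 0.212     ]]
```

Run:
```python
import numpy as np
for d in(15,):
  for t in range(-18,46,6):
    a=np.radians(t);c,s=np.cos(a),np.sin(a)
    print(t,t+17,np.round([558-85*c-d*s-485.3, 15-85*s+d*c-70]))
```

```text
-18 -1 [ -4. -14.]
-12 5 [ -7. -23.]
-6 11 [-10. -31.]
0 17 [-12. -40.]
6 23 [-13. -49.]
12 29 [-14. -58.]
18 35 [-13. -67.]
24 41 [-11. -76.]
30 47 [ -8. -85.]
36 53 [ -5. -93.]
42 59 [  -1. -101.]
```

Emit:
servo_tool([
  {"x": 0, "y": 0, "z": -30, "turn": 0},
  {"x": 0, "y": 0, "z": -55, "turn": 0},
  {"x": 0, "y": 0, "z": -75, "turn": 0},
  {"x": 0, "y": 0, "z": -92, "turn": 0},
  {"x": 0, "y": 0, "z": -104, "turn": 0},
  {"x": 0, "y": 0, "z": -104, "turn": 0},
  {"x": 0, "y": 0, "z": -104, "turn": 0},
])

```text
t: 2.53
position: [0.4853, 0.069, 0.2178]
tool_rot: [0.147, 0.989, -0.0, 0.0]
wrist_force: [0.1, 0.1, 1.1]
width: -0.0001
```

Emit:
servo_tool([
  {"x": -2, "y": -7, "z": 0, "turn": 0},
  {"x": -4, "y": -14, "z": 0, "turn": 0},
  {"x": -6, "y": -19, "z": 0, "turn": 3},
  {"x": -8, "y": -25, "z": 0, "turn": 7},
  {"x": -10, "y": -31, "z": 0, "turn": 11},
  {"x": -11, "y": -36, "z": 0, "turn": 14},
  {"x": -12, "y": -42, "z": 0, "turn": 18},
  {"x": -13, "y": -49, "z": 0, "turn": 23},
])

```text
t: 3.2
position: [0.4726, 0.0203, 0.2185]
tool_rot: [-0.055, 0.998, 0.001, 0.001]
wrist_force: [1.7, 1.6, 0.3]
width: -0.0001
```

Run:
```python
from h import *
s=snapshot("wrist");save(s,"w2",(220,150,420,320),4)
st=telemetry.read_state();print(st["position"],st["wrist_force"])
```

```text
[0.47243528 0.01933663 0.2186773 ] [-0.34986852  0.83593978  0.58307224]
```

View pics/w2.png

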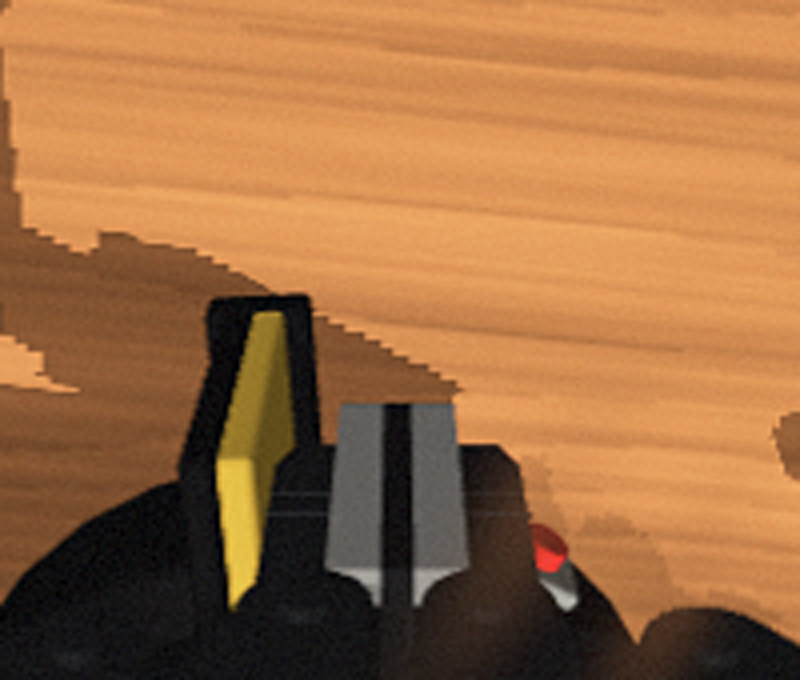

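The lever turns with the finger, which lies flat on the yellow face; nothing is on the black side. I'll carry on round the arc.

Emit:
servo_tool([
  {"x": 0, "y": -5, "z": 0, "turn": 4},
  {"x": 0, "y": -10, "z": 0, "turn": 7},
  {"x": 0, "y": -15, "z": 0, "turn": 10},
  {"x": 1, "y": -20, "z": 0, "turn": 14},
  {"x": 2, "y": -25, "z": 0, "turn": 17},
  {"x": 3, "y": -30, "z": 0, "turn": 21},
  {"x": 4, "y": -33, "z": 0, "turn": 23},
  {"x": 4, "y": -33, "z": 0, "turn": 23},
])

```text
t: 3.92
position: [0.4766, -0.0129, 0.2182]
tool_rot: [-0.251, 0.968, -0.0, 0.001]
wrist_force: [-0.5, -0.1, -0.5]
width: -0.0
```

Emit:
servo_tool([
  {"x": 1, "y": -3, "z": 0, "turn": 2},
  {"x": 3, "y": -7, "z": 0, "turn": 5},
  {"x": 4, "y": -11, "z": 0, "turn": 7},
  {"x": 4, "y": -11, "z": 0, "turn": 7},
  {"x": 4, "y": -11, "z": 0, "turn": 7},
])

```text
t: 4.33
position: [0.4804, -0.0235, 0.2177]
tool_rot: [-0.308, 0.951, -0.0, 0.0]
wrist_force: [0.9, 0.2, 0.4]
width: -0.0001
```

Emit:
servo_tool([
  {"x": 2, "y": -2, "z": 0, "turn": 1},
  {"x": 3, "y": -4, "z": 0, "turn": 2},
  {"x": 4, "y": -5, "z": 0, "turn": 3},
  {"x": 4, "y": -5, "z": 0, "turn": 3},
])

```text
t: 4.67
position: [0.4823, -0.0264, 0.2175]
tool_rot: [-0.336, 0.942, 0.003, -0.002]
wrist_force: [-15.9, 12.8, 7.1]
width: -0.0003
```

Emit:
servo_tool([
  {"x": 1, "y": -2, "z": 0, "turn": 0},
  {"x": 2, "y": -3, "z": 0, "turn": 0},
  {"x": 2, "y": -3, "z": 0, "turn": 0},
  {"x": 2, "y": -3, "z": 0, "turn": 0},
])

```text
t: 5.0
position: [0.4827, -0.027, 0.2174]
tool_rot: [-0.337, 0.942, 0.005, -0.003]
wrist_force: [-26.6, 23.4, 12.6]
width: 0.0002
```

Force rose to about 36 N, so the lever is against its stop. I'll back off along the face normal, rise, and move over the spot.

Emit:
servo_tool([
  {"x": -8, "y": 10, "z": 0, "turn": 0},
  {"x": -20, "y": 25, "z": 0, "turn": 0},
  {"x": -22, "y": 30, "z": 25, "turn": 0},
  {"x": -22, "y": 30, "z": 55, "turn": 0},
  {"x": -10, "y": 45, "z": 75, "turn": -6},
  {"x": 10, "y": 60, "z": 75, "turn": -13},
  {"x": 30, "y": 75, "z": 75, "turn": -20},
  {"x": 50, "y": 85, "z": 75, "turn": -27},
])

```text
t: 5.67
position: [0.5374, 0.055, 0.2928]
tool_rot: [-0.103, 0.995, 0.0, 0.001]
wrist_force: [0.2, 0.3, -0.1]
width: -0.0002
```

Emit:
servo_tool([
  {"x": 15, "y": 8, "z": 0, "turn": -7},
  {"x": 28, "y": 15, "z": 0, "turn": -14},
  {"x": 38, "y": 20, "z": -10, "turn": -21},
  {"x": 40, "y": 21, "z": -20, "turn": -28},
  {"x": 40, "y": 21, "z": -30, "turn": -35},
  {"x": 40, "y": 21, "z": -30, "turn": -35},
  {"x": 40, "y": 21, "z": -30, "turn": -35},
])

```text
t: 6.25
position: [0.5763, 0.0746, 0.2619]
tool_rot: [0.197, 0.98, -0.0, -0.0]
wrist_force: [0.6, 0.5, 0.9]
width: -0.0
```

Run:
```python
from h import *
st=telemetry.read_state();p=st["position"];print(p,st["wrist_force"],st["tool_rot"])
s=snapshot("side");im=s["pixels"][130:240,240:380];cv2.imwrite("pics/s2.png",cv2.resize(im[:,:,::-1],(763,600),interpolation=cv2.INTER_CUBIC))
print("tip in crop",(proj(s,[p,[.576,.075,.211]])-[240,130])*5.45)
```

```text
[0.57630095 0.07455604 0.26193444] [0.58764592 0.52609981 0.87244589] [ 1.96857205e-01  9.80432010e-01 -4.25551795e-04 -3.65258173e-04]
tip in crop [[297.92006735 208.02523668]
 [302.26535864 289.26797441]]
```

View pics/s2.png

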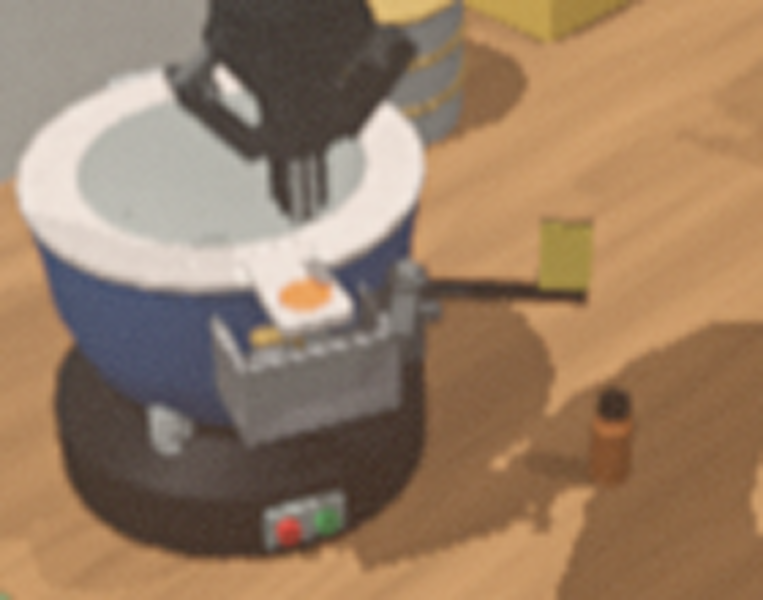

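The lever now stands fully round, with the tab at (565,255) and the lid still shut. The fingers hover over the spot at (306,295), within about 2–3 mm of the prediction, so I'll shift slightly and press.

Emit:
servo_tool([
  {"x": -2, "y": 0, "z": -20, "turn": 0},
  {"x": -2, "y": 1, "z": -36, "turn": 0},
  {"x": -2, "y": 1, "z": -45, "turn": 0},
  {"x": -2, "y": 1, "z": -50, "turn": 0},
  {"x": -2, "y": 1, "z": -54, "turn": 0},
  {"x": -2, "y": 1, "z": -57, "turn": 0},
  {"x": -2, "y": 1, "z": -57, "turn": 0},
])

```text
t: 6.88
position: [0.5744, 0.0756, 0.2065]
tool_rot: [0.198, 0.98, 0.0, 0.001]
wrist_force: [-2.8, 0.4, 4.6]
width: -0.0002
```

Emit:
servo_tool([
  {"x": 0, "y": 0, "z": -2, "turn": 0},
  {"x": 0, "y": 0, "z": -4, "turn": 0},
  {"x": 0, "y": 0, "z": -5, "turn": 0},
  {"x": 0, "y": 0, "z": -5, "turn": 0},
])

```text
t: 7.22
position: [0.5746, 0.0756, 0.201]
tool_rot: [0.199, 0.98, 0.0, 0.001]
wrist_force: [-3.2, 0.3, 3.7]
width: 0.0002
```

Contact is about 4 N, as expected for the pad spring. I'll go slightly deeper to feel it bottom.

Emit:
servo_tool([
  {"x": 0, "y": 0, "z": -1, "turn": 0},
  {"x": 0, "y": 0, "z": -2, "turn": 0},
  {"x": 0, "y": 0, "z": -2, "turn": 0},
  {"x": 0, "y": 0, "z": -2, "turn": 0},
])

```text
t: 7.55
position: [0.5747, 0.0756, 0.2006]
tool_rot: [0.198, 0.98, 0.0, 0.001]
wrist_force: [-6.3, 0.5, 11.8]
width: -0.0002
```

Bottomed: the force has jumped to 12 N. Now straight up to release, then away.

Emit:
servo_tool([
  {"x": 0, "y": 0, "z": 20, "turn": 0},
  {"x": 0, "y": 0, "z": 50, "turn": 0},
  {"x": 0, "y": 0, "z": 85, "turn": 0},
  {"x": 0, "y": 0, "z": 115, "turn": 0},
  {"x": 0, "y": 0, "z": 135, "turn": 0},
  {"x": -20, "y": 0, "z": 140, "turn": 0},
  {"x": -50, "y": 0, "z": 140, "turn": 0},
  {"x": -80, "y": 0, "z": 140, "turn": 0},
])

```text
t: 8.22
position: [0.4942, 0.076, 0.3371]
tool_rot: [0.199, 0.98, -0.0, -0.0]
wrist_force: [-0.0, 0.5, 0.4]
width: 0.0002
```

Emit:
servo_tool([
  {"x": -20, "y": -30, "z": 0, "turn": 0},
  {"x": -40, "y": -60, "z": 0, "turn": 0},
  {"x": -60, "y": -95, "z": 0, "turn": 0},
  {"x": -70, "y": -130, "z": 0, "turn": 0},
  {"x": -80, "y": -165, "z": 0, "turn": 0},
  {"x": -80, "y": -190, "z": 0, "turn": 0},
  {"x": -80, "y": -190, "z": 0, "turn": 0},
  {"x": -80, "y": -190, "z": 0, "turn": 0},
])

```text
t: 8.88
position: [0.4144, -0.1152, 0.3378]
tool_rot: [0.2, 0.98, 0.0, 0.0]
wrist_force: [0.8, 0.3, 0.9]
width: -0.0001
```

Run:
```python
from h import *
import pickle
st=telemetry.read_state();print(st["t"],st["position"],st["wrist_force"])
s=snapshot("side");save(s,"s3",(190,110,430,350),2.5)
print("spot shut / +50 in crop",(proj(s,[[.575,.076,.211],[.58,.074,.261]])-[190,110])*2.5)
S=pickle.load(open("side0.pkl","rb"))
for n,(a,b,c,d) in dict(jar=(195,305,240,362),jasper=(272,325,295,345),serp=(228,234,247,252),brass=(264,236,284,258),vial=(343,198,360,222)).items():
    print(n,np.abs(s["pixels"][b:d,a:c].astype(int)-S["pixels"][b:d,a:c]).mean())
```

```text
8.8833 [ 0.4143923  -0.1152413   0.33783669] [0.81834668 0.26323547 0.90643714]
spot shut / +50 in crop [[263.59797855 183.414585  ]
 [259.84160041 144.64262875]]
jar 2.7552956465237166
jasper 2.591304347826087
serp 6.466861598440546
brass 3.6053030303030305
vial 8.669934640522875
```

View pics/s3.png

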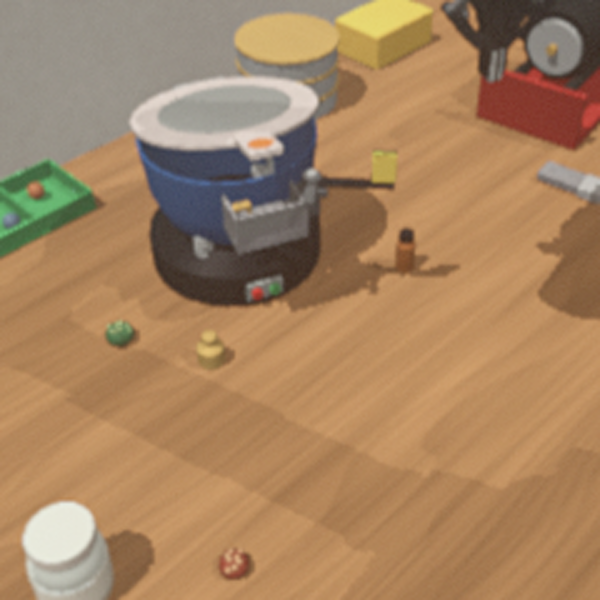

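The lid stands ajar, with the spot at crop (260,144) against a predicted (260,145) for +50 mm. The lever is fully round, the bystanders are in place and the arm is clear. I'll hand it in.

```bash
python3 -c "
from rig import close_job
print(close_job())"
```

```text
the job is handed in; nothing more can be done
None
```

I pushed the lever round to its stop by the yellow face with the fingers shut, and felt about 36 N against the stop. I then backed off and pressed the orange spot straight down until it bottomed: about 4 N on the spring, then 12 N at the stop with the fingertips at 0.2006 m. Lifting straight up let the lid spring ajar.

**Last checks:**
- **Lid:** the final side picture shows the spot about 50 mm above its shut height, matching the predicted pixel.
- **Lever:** it is fully round.
- **Arm:** it stood well clear, with under 1.5 N at the wrist. The job was handed in at about 9 s.
- **Bystanders:** the stones, brass weight, vial and jar look unmoved. The vial and green pebble had slightly larger picture differences than the rest, probably from changed shadows. The brush was only partly in that last picture, and the arm passed over it well above.

Along the way, two move calls were refused because rows lacked some keys; nothing moved, and I re-sent them in full. No check failed.

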